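Find the good spring-loaded dough rollers with a feeler

ROBOT

A 6-joint arm with a two-finger parallel gripper is mounted at the origin on a cart in front of the work surface, level with it; the furniture and walls round the work are solid. World frame = base frame: x ahead of the robot, y to its left, z up, the work surface at z = 0. Lengths are in mm, angles in rad, forces in N, time in s.
With the tool pointing down it reaches from about 300 to 775 mm from the base axis. Payload 14.6 kg.
Tool frame: the origin (TCP) lies between the finger pads; the fingertips stand 19 mm ahead of it and the grasp point (between the pads) is the TCP (manip.tcp_to_tips is the distance from the TCP to the fingertips, in mm); x points along the fingers, z is the direction in which the jaws open and shut, and the axes are right-handed (so a half turn about x gives the same grasp; the last joint's range is limited). The gripper opens to 94 mm and grips with 3 to 60 N. Pads are 16 mm wide; open, the fingers measure 119 mm over their backs; the gripper's body (75 mm by 177 mm) begins 78 mm behind the grasp point.
Start: joints at [1.097, 0.3, 1.521, -0, 1.321, -0.067], TCP at [217.616, 505.106, 224.446] pointing down, gripper open.
Joint ranges: [-3.03, 3.03], [-0.79, 2.21], [0.23, 2.52], [-1.04, 4.18], [0, 3.07], [-2.55, 2.55]. Speed limits (rad/s): [2.22, 2.22, 2.57, 3.14, 3.14, 3.14].

INTERFACE

Orientations are given as [roll, pitch, yaw] about the fixed x, y, z axes, in that order (R = Rz(yaw) Ry(pitch) Rx(roll)).
In Python, from cell import manip gives the robot as it stands.
- The arm moves only by the tool jog_arm, never from a script. Its argument "moves" is a list that holds one entry, the list of rows, each a list of 6 numbers: the shift along the world's x, y, z in mm, then the turn, a rotation vector about the world's x, y, z in degrees. In form: [[[dx, dy, dz, wx, wy, wz], ...]]. A call has 1 to 5 rows; each row shifts and turns the pose as measured when the row begins; what a row does not reach is not made up. A row lasts 1/10 s, in which the tool goes at most 50 mm and 8.59 degrees, less where a joint would pass 70% of its speed; a pose out of reach is approached as far as the arm can. A call is refused whole if a number of a shift passes 50 or a number of a turn 8.59, either way. A call with a gripper value outside its range is refused whole. "gripper" is the opening, from -1 (shut) to 1 (fully open), set as the call begins (left out, the last holds). The fingers move at their own pace and stop on an object; "squeeze" is the grip in N (left out, the last holds). Time passes only in rows, so rows that do not move let the fingers close. It gives the time, the measured TCP pose, the force and the opening at its end, in the units of the state.
- manip.read_state(): the state, without advancing time (a new reading comes with each control period).
- manip.camera(name): name is "side" or "top" or "wrist"; returns (picture, depth): 400x640x3 uint8, blue, green, red; 400x640 float32, mm along the optical axis (not along the pixel's ray), 0 where there is no reading.
- manip.camera_params(name): a dict with "fx", "fy", "cx", "cy" (pixels), "rvec" (rotation vector, rad) and "tvec" (3), from world to camera coordinates, as OpenCV has them. Camera axes: x right, y down, z forward; pixel columns grow to the right and rows downward; lengths in mm; the calibration is good to about 2 mm. A picture is of the moment at which its call begins: read the wrist's pose just before it. camera_params takes no time and is no camera call; for the wrist camera it gives the pose at the moment of the call.
- manip.sign_off(): hands the job in, once; it reports no verdict.
The state is a dict: "clock": time; "joints": joint angles; "qd": joint speeds; "effort": joint torques, N m; "eef_pos": TCP position; "eef_rot": TCP orientation; "wrist_force": force on the tool from outside, world axes, zero at the start; "moment": the same for the moment, N m; "finger_gap": finger opening in mm.
Only numpy, scipy, OpenCV 4.12 (cv2) and the standard library are available. Lean on these libraries where they do the work, as an engineer would, in place of code of your own. Each camera call takes 0.05 s, during which the arm holds its last target. There are 200 camera calls.

TASK

Take the green-handled feeler out of its wooden stand and use it to find the one good pair of rollers among the dough sheeter's five: good springs let the blade slide in with a light, steady drag, worn pairs let it in with next to no drag, and seized pairs stop it - do not force it there. Leave the feeler in the good pair, pushed fully home with its collar on the cover, and let go; do not disturb the timer, the ring cutter and the honey jar.

Things in the scene. Friction and masses are not known exactly. Their poses are not given: they have to be found in the camera images.
- feeler_handle (a point): middle of the feeler's green handle (14 mm thick along x, 50 mm wide along y, 46 mm tall along z, held upright). 28 mm below this point is the underside of a dark collar plate (46 x 56 x 5 mm); under it hangs a flat steel blade 6 mm thick (x), 40 mm wide (y), 62 mm long, whose last 14 mm taper to 3 mm. z points up along the handle. 90 g
- feeler_collar (a point): same feeler: centre of the collar's underside, where the blade begins; the blade's tip is 62 mm below it; axes as for the handle
- feeler: the whole feeler; its origin is the centre of the collar's underside, axes as for the handle
- stand: wooden block 76 (x) x 90 (y) x 88 mm (z), fixed, with an upright 10 x 46 mm slot in which the feeler's blade hangs at the start, collar on its top; origin at the centre of its underside
- lane_1 (a point): middle of the mouth of the sheeter's leftmost lane (seen from the robot), level with the cover's upper face, 96 mm above the worktop; x points across the rollers (the thin way of the gap, away from the robot), y along them, z up. Mouth 28 mm in x, 75 mm in y. Two 32 mm rollers along y, axes 24 mm below this point, gap 3.6 mm at rest, centred here; so in all lanes
- lane_2 (a point): middle of the mouth of the sheeter's second from left lane (seen from the robot), level with the cover's upper face, 96 mm above the worktop; x points across the rollers (the thin way of the gap, away from the robot), y along them, z up. Good rollers part under about 3.1 N each: the blade slides with 3 to 6 N drag once its tip is some 20 mm below this point
- lane_3 (a point): middle of the mouth of the sheeter's middle lane (seen from the robot), level with the cover's upper face, 96 mm above the worktop; x points across the rollers (the thin way of the gap, away from the robot), y along them, z up. Worn rollers: drag under 0.5 N. Seized rollers do not part: the tip stops 20 to 30 mm below the cover
- lane_4 (a point): middle of the mouth of the sheeter's second from right lane (seen from the robot), level with the cover's upper face, 96 mm above the worktop; x points across the rollers (the thin way of the gap, away from the robot), y along them, z up. All lanes look alike; one is good, two are worn, two are seized
- lane_5 (a point): middle of the mouth of the sheeter's rightmost lane (seen from the robot), level with the cover's upper face, 96 mm above the worktop; x points across the rollers (the thin way of the gap, away from the robot), y along them, z up. Which lanes are good, worn and seized changes
- sheeter: dough sheeter, a fixed white and metal housing 150 (x) x 445 (y) x 96 mm (z) with five lanes 85 mm apart along its y and a black knob in front of each (all fixed); origin at the centre of its underside
- timer: red and white kitchen timer, 62 mm across, 45 mm tall; bystander; origin at the centre of its underside
- cutter: tinned ring cutter, 64 mm across, 33 mm tall; bystander; origin at the centre of its underside
- jar: honey jar with a green lid, 64 x 68 x 84 mm; bystander; origin at the centre of its underside
There are look-alikes about, which are no part of the job. What is shaped like the feeler but orange, purple or red is not meant.

How it is judged (in metres and radians):
On the way:
1. the feeler is lifted clear of its stand (z of feeler_collar in the frame of stand above 0.16 m), for 0.1 s.
At the end, for the whole second after the job is handed in: The feeler stands upright (within 0.1 rad) in the one lane whose two rollers both press on the sides of its blade (over 1.5 N each), its collar's underside within 5 mm of the cover's upper face and centred on the lane within 8 mm across and 20 mm along the rollers; it is at rest and let go (((x of feeler_collar in the frame of lane_1 between -0.008 and 0.008 m and y of feeler_collar in the frame of lane_1 between -0.02 and 0.02 m and z of feeler_collar in the frame of lane_1 between -0.003 and 0.005 m) or (x of feeler_collar in the frame of lane_2 between -0.008 and 0.008 m and y of feeler_collar in the frame of lane_2 between -0.02 and 0.02 m and z of feeler_collar in the frame of lane_2 between -0.003 and 0.005 m) or (x of feeler_collar in the frame of lane_3 between -0.008 and 0.008 m and y of feeler_collar in the frame of lane_3 between -0.02 and 0.02 m and z of feeler_collar in the frame of lane_3 between -0.003 and 0.005 m) or (x of feeler_collar in the frame of lane_4 between -0.008 and 0.008 m and y of feeler_collar in the frame of lane_4 between -0.02 and 0.02 m and z of feeler_collar in the frame of lane_4 between -0.003 and 0.005 m) or (x of feeler_collar in the frame of lane_5 between -0.008 and 0.008 m and y of feeler_collar in the frame of lane_5 between -0.02 and 0.02 m and z of feeler_collar in the frame of lane_5 between -0.003 and 0.005 m)) and contact force between each of feeler_c0, feeler_c2 and anything else above 1.5 N and angle between feeler_collar's own z axis and vertical below 0.1 rad and linear speed of feeler below 0.02 m/s); the robot touches nothing.
It fails at once if the blade is forced: one side of it is pressed with more than 60 N (a push of roughly 25 N into the seized rollers) (contact force between any of feeler_c0, feeler_c1, feeler_c2, feeler_c3 and anything else above 60 N).
It fails at once if the timer, the ring cutter or the honey jar is moved by more than 20 mm (distance of any of timer, cutter, jar from where it was at the start of the episode above 0.02 m).
It also fails if it takes over 72 s, if anything falls off the work surface, if the arm or the gripper's body presses on something with over 40 N, if the wrist force passes 120 N, or if a joint passes its speed limit or range.

## Working session

There is one attempt and no reset: what is moved stays moved. The work goes in short steps, Python scripts to look and compute and a tool call to move; the robot and the scene stay as the last step left them, time stands still between calls to the robot, and variables do not carry over. Pictures are saved under pics/ and viewed, about 8 in all and at most 12, crops included, and the job is handed in when it is done.

Besides the shell and the picture viewer there is one more tool, called after ">>>" in YAML: its name, and indented under it one key for each argument. jog_arm: Moves the arm, as the interface text tells. Its arguments: {"type":"object","properties":{"moves":{"type":"array","items":{"type":"array","items":{"type":"array","items":{"type":"number"}}}},"gripper":{"type":"number"},"squeeze":{"type":"number"}},"required":["moves"]}

```bash
mkdir -p pics
cat > h.py <<'E'
from cell import manip
import numpy as np, cv2
def snap(n,f):
    p=manip.camera_params(n); im,d=manip.camera(n); cv2.imwrite(f'pics/{f}.png',im); np.savez(f'pics/{f}.npz',im=im,d=d,**{k:np.array(v,float) for k,v in p.items()}); return im,d,p
def load(f): 
    z=np.load(f'pics/{f}.npz'); return z['im'],z['d'],z
def world(p,d,u,v,z=None):
    R=cv2.Rodrigues(np.array(p['rvec'],float))[0]; t=np.array(p['tvec'],float).ravel()
    r=np.array([(u-p['cx'])/p['fx'],(v-p['cy'])/p['fy'],1.])
    c=-R.T@t; w=R.T@r
    if z is None: s=np.median(d[v-1:v+2,u-1:u+2])
    else: s=(z-c[2])/w[2]
    return c+w*s
E
python3 -c "
from h import *
for n in ['top','side']: snap(n,n)
print(manip.read_state())"
```

```text
{'clock': 0.1, 'joints': array([ 1.09741928e+00,  3.00432428e-01,  1.52148904e+00, -2.30195077e-07,
        1.32067925e+00, -6.66048542e-02]), 'qd': array([-0.00072077, -0.00159172, -0.00229669,  0.002008  , -0.00023924,
       -0.00231726]), 'effort': array([ 9.63531529e-04, -5.32637930e+01, -3.53288198e+01,  7.10535957e-02,
        2.33821169e-02, -9.21742981e-05]), 'eef_pos': array([217.52004986, 504.94161077, 223.94646307]), 'eef_rot': array([ 3.07520899,  1.56978827, -2.04395213]), 'wrist_force': array([0.03928668, 0.92697328, 0.66500772]), 'moment': array([-0.0094107 , -0.01057553,  0.03743436]), 'finger_gap': 94.4327415546668}
```

View pics/top.png

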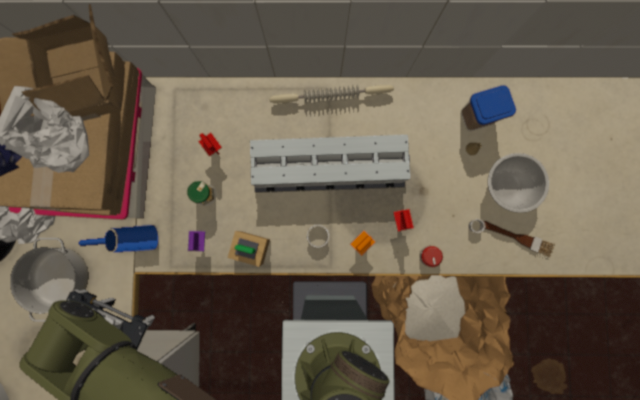

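View pics/side.png

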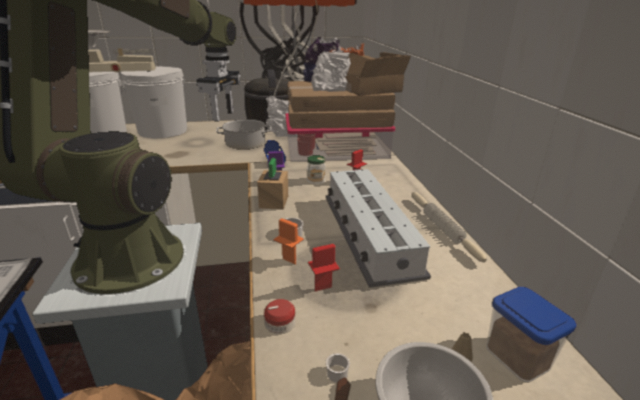

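Candidates in the top view: green in the wooden stand (245,249), which is the target. The others are purple (196,240), orange (362,242), red (403,219), red (209,144) and the green jar lid (200,191). Next is a close crop of the stand, with the sheeter for measuring.

```bash
python3 -c "
from h import *
im,d,p=load('top')
a=cv2.resize(im[225:275,190:330],None,fx=5,fy=5,interpolation=cv2.INTER_CUBIC)
b=cv2.resize(im[125:200,240:420],None,fx=4,fy=4,interpolation=cv2.INTER_CUBIC)
o=np.zeros((550,720,3),np.uint8); o[:250,:700]=a; o[250:550,:720]=b
cv2.imwrite('pics/crop1.png',o)
hsv=cv2.cvtColor(im,cv2.COLOR_BGR2HSV); m=((hsv[...,0]>45)&(hsv[...,0]<80)&(hsv[...,1]>120)).astype(np.uint8)
m[:225]=0;m[:,:220]=0;m[275:]=0;m[:,280:]=0
v,u=np.nonzero(m);print(len(u),u.mean(),v.mean(),cv2.minAreaRect(np.c_[u,v].astype(np.int32)))
for x,y in zip(u[::9],v[::9]): print(x,y,world(p,d,x,y).round(0))
for x,y in [(235,247),(260,258),(255,240),(245,262)]: print(x,y,world(p,d,x,y).round(1))
"
```

```text
115 244.6086956521739 248.7826086956522 ((244.42454528808594, 248.76417541503906), (19.64255714416504, 6.181224346160889), 15.94539737701416)
236 245 [374. 270. 138.]
237 246 [371. 267. 139.]
246 246 [370. 251.  97.]
243 247 [369. 252. 139.]
237 248 [366. 267. 139.]
246 248 [366. 244. 140.]
238 249 [363. 265. 139.]
247 249 [363. 241. 140.]
239 250 [361. 262. 139.]
248 250 [361. 238. 140.]
243 251 [358. 252. 137.]
252 251 [358. 228. 139.]
251 252 [356. 231. 139.]
235 247 [368.4 272.4 140. ]
260 258 [337.5 214.3  87.5]
255 240 [386.2 228.5  89.6]
245 262 [326.6 254.6  89.3]
```

View pics/crop1.png

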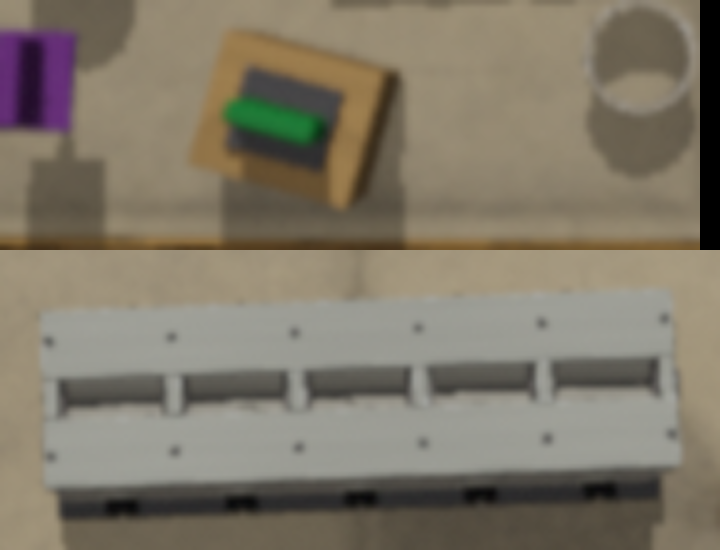

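```bash
python3 -c "
from h import *
im,d,p=load('top')
W=lambda x,y,z:world(p,d,x,y,z)
c=W(244.5,248.8,139);a=np.radians(15.9);e=np.array([np.cos(a),np.sin(a)])*10
v=W(244.5+e[0],248.8+e[1],139)-W(244.5-e[0],248.8-e[1],139)
print('handle',c,np.degrees(np.arctan2(v[1],v[0])),np.linalg.norm(v))
S=[W(x/4+240-.4,(y-250)/4+125-.4,96) for x,y in [(32,0)]]
r=[(48,342),(172,337),(295,333),(418,328),(541,323),(664,319)];f=[(50,457),(175,451),(299,447),(423,443),(547,439),(671,434)]
P=np.array([[W(x/4+239.6,(y-250)/4+124.6,96)[:2] for x,y in q] for q in (r,f)])
print(P.round(1)); t=P[:,-1]-P[:,0]; print(np.degrees(np.arctan2(t[:,1],t[:,0])),np.linalg.norm(t,axis=1)/5)
m=P.mean(0); print('lanes',((m[1:]+m[:-1])/2).round(1)); print(np.linalg.norm(P[0]-P[1],axis=1))
print([W(x/4+239.6,(y-250)/4+124.6,96)[:2].round(1) for x,y in [(40,313),(670,290),(680,465),(45,487)]])
for u,v in [(330,150),(330,178),(270,182),(400,175)]: print(world(p,d,u,v).round(1))
"
```

```text
handle [363.91978291 247.72273688 139.        ] -105.3649231725306 52.237201612306876
[[[ 640.4  241.5]
  [ 644.2  155.8]
  [ 647.3   70.9]
  [ 651.1  -14. ]
  [ 654.9  -98.8]
  [ 658.  -183.5]]

 [[ 560.2  238.6]
  [ 564.7  152.8]
  [ 567.9   67.7]
  [ 571.   -17.4]
  [ 574.1 -102.3]
  [ 577.9 -187.2]]]
[-87.62379797 -87.61398264] [85.07487569 85.23238878]
lanes [[ 602.4  197.2]
 [ 606.   111.8]
 [ 609.3   26.8]
 [ 612.8  -58.1]
 [ 616.3 -142.9]]
[80.21849439 79.51357865 79.49394286 80.17499113 80.85554035 80.14515859]
[array([660.7, 247.5]), array([ 678.4, -187.9]), array([ 556.6, -193. ]), array([539.4, 241.7])]
[634.4  24.9  96.4]
[556.4  24.7  97.4]
[544.6 189.   97.4]
[ 565.6 -166.7   96.8]
```

```bash
cat >> h.py <<'E'
from scipy.spatial.transform import Rotation as Ro
def st(tx=None,ty=None,tz=None,yaw=None):
    s=manip.read_state(); R=Ro.from_euler('xyz',s['eef_rot']).as_matrix()
    z=R[:,2]; a=np.degrees(np.arctan2(z[1],z[0]))
    print('t',s['clock'],'pos',s['eef_pos'].round(1),'F',s['wrist_force'].round(2),'gap',round(s['finger_gap'],1),'q6',s['joints'].round(2)[[3,4,5]],'jawyaw',round(a,2),'xaxis',R[:,0].round(4))
    if yaw is not None: print('turn',(yaw-a+90)%180-90)
    # tilt fix rotvec to bring x axis to straight down
    print('tiltfix deg',np.degrees(np.cross(R[:,0],[0,0,-1])).round(2))
E
python3 -c "
from h import *
st(yaw=-15.4)"
```

```text
t 0.1 pos [217.5 504.9 223.9] F [0.04 0.93 0.67] gap 94.4 q6 [-0.    1.32 -0.07] jawyaw 66.69 xaxis [-5.e-04 -9.e-04 -1.e+00]
turn -82.09367512464186
tiltfix deg [ 0.05 -0.03  0.  ]
```

>>> jog_arm:
  moves:
    - [[15,-26,0,0,0,-8.3],[15,-26,0,0,0,-8.3],[15,-26,0,0,0,-8.3],[15,-26,0,0,0,-8.3],[15,-26,0,0,0,-8.3]]
  gripper: 1

```text
clock: 0.6
eef_pos: [292.3, 371.8, 221.7]
eef_rot: [-3.052, 1.566, -2.631]
wrist_force: [-0.3, 0.1, 0.4]
finger_gap: 94.0
```

>>> jog_arm:
  moves:
    - [[15,-26,0,0,0,-8.3],[15,-26,0,0,0,-8.3],[15,-26,0,0,0,-8.3],[15,-26,0,0,0,-8.3],[15,-26,0,0,0,-8.3]]

```text
clock: 1.1
eef_pos: [368.9, 235.7, 220.8]
eef_rot: [-2.892, 1.564, 3.062]
wrist_force: [-0.3, -0.0, -0.5]
finger_gap: 93.7
```

```bash
python3 -c "
from h import *
st(yaw=-15.4)
im,d,p=snap('wrist','w1'); st(yaw=-15.4)"
```

```text
t 1.1 pos [368.9 235.7 220.8] F [-0.26 -0.03 -0.51] gap 93.7 q6 [0.   1.27 0.81] jawyaw -18.88 xaxis [-6.3e-03  5.0e-04 -1.0e+00]
turn 3.48349644378834
tiltfix deg [-0.03 -0.36 -0.  ]
t 1.15 pos [370.4 233.2 220.7] F [-0.46 -0.8   1.19] gap 93.9 q6 [0.   1.27 0.82] jawyaw -19.52 xaxis [-6.e-03 -3.e-04 -1.e+00]
turn 4.118097144951207
tiltfix deg [ 0.02 -0.34  0.  ]
```

View pics/w1.png

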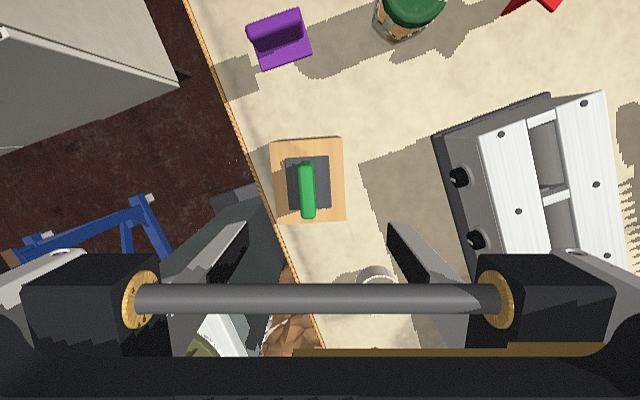

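The green handle sits at about (307,190) in the stand, with the top face running from (306,163) to (308,217).

```bash
python3 -c "
from h import *
im,d,p=load('w1')
hsv=cv2.cvtColor(im,cv2.COLOR_BGR2HSV); m=((hsv[...,0]>45)&(hsv[...,0]<80)&(hsv[...,1]>120)&(d>0)).astype(np.uint8)
m[:140]=0
v,u=np.nonzero(m)
R=cv2.Rodrigues(p['rvec'])[0]
X=(np.c_[(u-p['cx'])/p['fx'],(v-p['cy'])/p['fy'],np.ones(len(u))]*d[v,u][:,None]-p['tvec'].ravel())@R
print(np.percentile(X[:,2],[1,50,95]))
T=X[X[:,2]>134][:,:2]
(c,wh,a)=cv2.minAreaRect(T.astype(np.float32));print(len(T),c,wh,a)
# collar and stand
B=X[X[:,2]<200]
D=(np.dstack([*np.meshgrid((np.arange(640)-p['cx'])/p['fx'],(np.arange(400)-p['cy'])/p['fy']),np.ones((400,640))])*d[...,None]-p['tvec'].ravel())@R
s=D[120:240,260:355].reshape(-1,3)
for lo,hi in [(85,90.5),(91.5,96)]:
  k=s[(s[:,2]>lo)&(s[:,2]<hi)][:,:2].astype(np.float32); print(lo,len(k),cv2.minAreaRect(k))
s=D[90:260,430:640].reshape(-1,3)
k=s[(s[:,2]>93)&(s[:,2]<100)];print(len(k),np.median(k[:,2]))
for u,v in [(501,134),(584,103),(518,211),(596,184),(607,255)]: print(u,v,world(p,d,u,v,96).round(1))
"
```

```text
[ 69.94376977 138.3749061  139.97564616]
821 (374.8402099609375, 245.21783447265625) (48.26681137084961, 101.3301010131836) 58.032283782958984
85 3514 ((362.881103515625, 252.052001953125), (90.12277221679688, 76.143798828125), 74.93143463134766)
91.5 1456 ((362.92303466796875, 252.17385864257812), (55.93575668334961, 45.904109954833984), 74.8958969116211)
15119 96.29461240606655
501 134 [560.5 237.4  96. ]
584 103 [641.  240.6  96. ]
518 211 [563.6 152.3  96. ]
596 184 [644.2 155.5  96. ]
607 255 [647.8  70.2  96. ]
```

>>> jog_arm:
  moves:
    - [[-7,18,0,0,0,4],[0,0,0,0,0,0]]

```text
clock: 1.35
eef_pos: [364.1, 249.7, 220.4]
eef_rot: [-2.688, 1.564, -2.963]
wrist_force: [-0.3, 0.1, -0.2]
finger_gap: 94.1
```

```bash
python3 -c "
from h import *
st(yaw=-15.1)"
```

```text
t 1.35 pos [364.1 249.7 220.4] F [-0.33  0.12 -0.18] gap 94.1 q6 [0.   1.27 0.79] jawyaw -15.73 xaxis [-0.0065 -0.0012 -1.    ]
turn 0.6304422223704051
tiltfix deg [ 0.07 -0.37  0.  ]
```

>>> jog_arm:
  moves:
    - [[-1,2,-35,0,-0.3,0.5],[0,0,-30,0,0,0],[0,0,-25,0,0,0],[0,0,-10,0,0,0],[0,0,0,0,0,0]]

```text
clock: 1.85
eef_pos: [362.9, 251.1, 117.8]
eef_rot: [-1.01, 1.57, -1.277]
wrist_force: [0.1, 0.1, -0.6]
finger_gap: 93.9
```

```bash
python3 -c "
from h import *
st(yaw=-15.1)"
```

```text
t 1.85 pos [362.9 251.1 117.8] F [ 0.05  0.12 -0.59] gap 93.9 q6 [-0.    1.02  0.79] jawyaw -15.32 xaxis [ 3.e-04 -9.e-04 -1.e+00]
turn 0.22117656320165224
tiltfix deg [0.05 0.02 0.  ]
```

>>> jog_arm:
  moves:
    - [[0,0,0,0,0,0],[0,0,0,0,0,0],[0,0,0,0,0,0],[0,0,0,0,0,0],[0,0,0,0,0,0]]
  gripper: -1
  squeeze: 40

```text
clock: 2.35
eef_pos: [364.5, 251.9, 121.4]
eef_rot: [0.594, 1.566, 0.326]
wrist_force: [0.2, 0.4, -0.1]
finger_gap: 57.4
```

>>> jog_arm:
  moves:
    - [[0,0,0,0,0,0],[0,0,3,0,0,0],[0,0,5,0,0,0]]

```text
clock: 2.65
eef_pos: [364.4, 251.9, 129.9]
eef_rot: [0.58, 1.566, 0.313]
wrist_force: [1.4, 0.2, 0.1]
finger_gap: 33.3
```

```bash
python3 -c "
from h import *
st(yaw=-15.1)"
```

```text
t 2.65 pos [364.4 251.9 129.9] F [1.38 0.16 0.12] gap 33.3 q6 [-0.    1.05  0.79] jawyaw -15.35 xaxis [ 0.0046  0.0015 -1.    ]
turn 0.2488201620160595
tiltfix deg [-0.09  0.27  0.  ]
```

>>> jog_arm:
  moves:
    - [[-1,0,-11,0,0,0],[0,0,0,0,0,0],[0,0,0,0,0,0],[0,0,0,0,0,0],[0,0,0,0,0,0]]

```text
clock: 3.15
eef_pos: [363.7, 252.2, 119.2]
eef_rot: [0.655, 1.564, 0.388]
wrist_force: [-0.4, -1.4, 1.5]
finger_gap: 13.6
```

>>> jog_arm:
  moves:
    - [[0,0,0,0,0,0],[0,0,0,0,0,0]]

```text
clock: 3.35
eef_pos: [363.7, 252.2, 119.2]
eef_rot: [0.65, 1.564, 0.382]
wrist_force: [-0.7, -0.1, 2.8]
finger_gap: 13.5
```

```bash
python3 -c "
from h import *
st(yaw=-15.1)"
```

```text
t 3.35 pos [363.7 252.2 119.2] F [-0.7  -0.07  2.84] gap 13.5 q6 [-0.    1.02  0.79] jawyaw -15.34 xaxis [ 0.006   0.0024 -1.    ]
turn 0.241500146477037
tiltfix deg [-0.14  0.34  0.  ]
```

>>> jog_arm:
  moves:
    - [[0,0,15,0,0,0],[0,0,20,0,0,0],[0,0,25,0,0,0],[0,0,25,0,0,0],[0,0,15,0,0,0]]

```text
clock: 3.85
eef_pos: [361.9, 251.1, 219.4]
eef_rot: [-1.524, 1.57, -1.792]
wrist_force: [0.0, 0.5, -0.6]
finger_gap: 13.7
```

>>> jog_arm:
  moves:
    - [[0,0,0,0,0,0],[0,0,0,0,0,0]]

```text
clock: 4.05
eef_pos: [362.3, 251.3, 220.2]
eef_rot: [0.287, 1.569, 0.019]
wrist_force: [-0.4, -0.1, -2.3]
finger_gap: 13.6
```

```bash
python3 -c "
from h import *
st(yaw=2.4)
im,d,p=snap('wrist','w2')"
```

```text
t 4.05 pos [362.3 251.3 220.2] F [-0.41 -0.1  -2.28] gap 13.6 q6 [-0.    1.27  0.79] jawyaw -15.35 xaxis [ 0.0018  0.     -1.    ]
turn 17.75192852178219
tiltfix deg [-0.    0.11  0.  ]
```

View pics/w2.png

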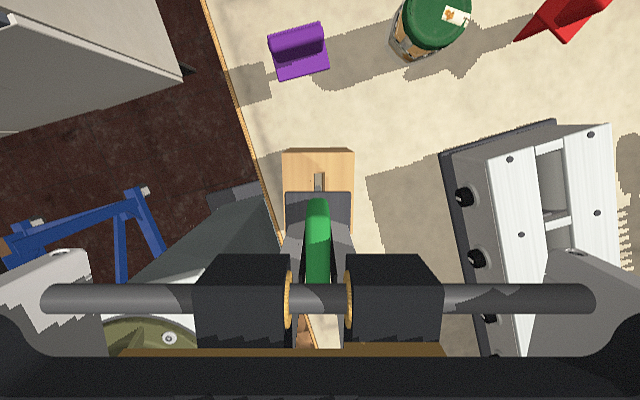

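>>> jog_arm:
  moves:
    - [[35,-20,0,0,0,2.6],[35,-20,0,0,0,2.6],[35,-20,0,0,0,2.6],[35,-20,0,0,0,2.6],[35,-20,0,0,0,2.6]]

```text
clock: 4.6
eef_pos: [538.8, 149.0, 214.4]
eef_rot: [-2.798, 1.565, -2.825]
wrist_force: [-0.3, 1.5, 0.1]
finger_gap: 13.8
```

>>> jog_arm:
  moves:
    - [[35,-20,0,0,0,2.6],[30,-18,0,0,0,2],[0,0,0,0,0,0],[0,0,0,0,0,0]]

```text
clock: 5.0
eef_pos: [607.7, 105.7, 206.5]
eef_rot: [-2.952, 1.556, -2.898]
wrist_force: [0.6, 0.3, -2.1]
finger_gap: 13.7
```

```bash
python3 -c "
from h import *
st(yaw=2.4)
im,d,p=snap('wrist','w3')"
```

```text
t 5.0 pos [607.7 105.7 206.5] F [ 0.6   0.3  -2.12] gap 13.7 q6 [-0.    1.36  0.06] jawyaw 3.1 xaxis [-0.0142 -0.0035 -0.9999]
turn -0.6985477838345702
tiltfix deg [ 0.2  -0.81  0.  ]
```

View pics/w3.png

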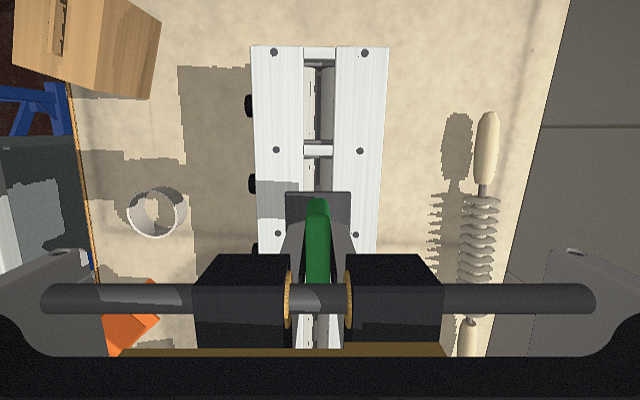

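The collar hovers over lane 2. The lane 1 mouth spans about u 303–336 at v 110, with screws at (276,150) and (360,150).

```bash
python3 -c "
from h import *
im,d,p=load('w3')
g=im.astype(int).sum(2)//3
for v in (80,110): print(v,g[v,296:342])
for u,v in [(273.5,52),(364.5,52.5),(276,149.5),(360,150.5),(277.5,234),(361.5,234),(303,110),(337,110),(303,80),(337,80)]: print(u,v,world(p,d,u,v,96).round(1))
"
```

```text
80 [227 228 225 228 231 235 241 201 210 212 216 211 217 211 213 222 213 207
 218  68  75  68  58  58  55  85 102 102 106 109 111 113 119 121 122 126
 127 130 106 149 228 230 225 222 221 225]
110 [228 231 230 231 231 235 238 202 218 215 213 213 216 208 215 217 213 205
 216  60  73  66  58  66  65 101 112 103 109 116 113 118 120 124 129 131
 127  96 135 218 232 227 222 221 227 229]
273.5 52 [559.7 237.9  96. ]
364.5 52.5 [639.9 241.5  96. ]
276 149.5 [563.4 152.8  96. ]
360 150.5 [643.6 156.3  96. ]
277.5 234 [566.4  66.6  96. ]
361.5 234 [652.8  71.7  96. ]
303 110 [587.7 190.3  96. ]
337 110 [619.1 192.   96. ]
303 80 [586.7 216.2  96. ]
337 80 [617.3 217.8  96. ]
```

>>> jog_arm:
  moves:
    - [[-2,6,-5,0.2,-0.8,-0.7],[0,0,0,0,0,0]]

```text
clock: 5.25
eef_pos: [604.0, 113.3, 200.5]
eef_rot: [2.445, 1.57, 2.486]
wrist_force: [0.2, 0.3, -0.6]
finger_gap: 13.7
```

```bash
python3 -c "
from h import *
st(yaw=2.4)"
```

```text
t 5.25 pos [604.  113.3 200.5] F [ 0.25  0.29 -0.57] gap 13.7 q6 [0.   1.33 0.08] jawyaw 2.39 xaxis [-4.e-04  3.e-04 -1.e+00]
turn 0.01317246423266738
tiltfix deg [-0.02 -0.02 -0.  ]
```

>>> jog_arm:
  moves:
    - [[1.5,-1,-14,0,0,0],[0,0,-12,0,0,0],[0,0,0,0,0,0]]

```text
clock: 5.55
eef_pos: [604.4, 113.7, 172.6]
eef_rot: [1.147, 1.57, 1.19]
wrist_force: [0.9, -0.1, -1.5]
finger_gap: 14.1
```

```bash
python3 -c "
from h import *
st(yaw=2.4)"
```

```text
t 5.55 pos [604.4 113.7 172.6] F [ 0.92 -0.12 -1.5 ] gap 14.1 q6 [0.   1.27 0.08] jawyaw 2.5 xaxis [ 1.e-04  3.e-04 -1.e+00]
turn -0.09828624331326807
tiltfix deg [-0.02  0.01  0.  ]
```

>>> jog_arm:
  moves:
    - [[1,-1,-2,0,0,0],[0,0,-2,0,0,0]]

```text
clock: 5.75
eef_pos: [605.4, 112.7, 168.2]
eef_rot: [1.59, 1.57, 1.634]
wrist_force: [-0.3, -0.3, -0.8]
finger_gap: 13.6
```

>>> jog_arm:
  moves:
    - [[0.5,0,-2,0,0,0],[0,0,-2,0,0,0]]

```text
clock: 5.95
eef_pos: [605.7, 112.7, 164.3]
eef_rot: [2.698, 1.57, 2.742]
wrist_force: [-4.5, -0.4, 2.3]
finger_gap: 14.0
```

>>> jog_arm:
  moves:
    - [[-0.5,0,-1,0,0,0],[0,0,0,0,0,0]]

```text
clock: 6.15
eef_pos: [605.4, 112.6, 163.1]
eef_rot: [2.154, 1.57, 2.198]
wrist_force: [-0.7, -0.2, -1.2]
finger_gap: 14.2
```

>>> jog_arm:
  moves:
    - [[0,0,-1,0,0,0],[0,0,0,0,0,0]]

```text
clock: 6.35
eef_pos: [605.4, 112.6, 162.4]
eef_rot: [1.788, 1.57, 1.831]
wrist_force: [-1.6, -0.0, -2.1]
finger_gap: 13.9
```

>>> jog_arm:
  moves:
    - [[-0.3,0,-1.5,0,0,0],[0,0,-1.5,0,0,0]]

```text
clock: 6.55
eef_pos: [605.5, 112.7, 161.9]
eef_rot: [0.276, 1.568, 0.319]
wrist_force: [-8.1, -0.6, 15.8]
finger_gap: 13.8
```

>>> jog_arm:
  moves:
    - [[0,0,-1.5,0,0,0],[0,0,-1.5,0,0,0]]

```text
clock: 6.75
eef_pos: [605.3, 112.6, 161.9]
eef_rot: [0.198, 1.567, 0.241]
wrist_force: [-7.5, -1.5, 13.7]
finger_gap: 13.5
```

>>> jog_arm:
  moves:
    - [[0,0,-1.5,0,0,0],[0,0,-1.5,0,0,0]]

```text
clock: 6.95
eef_pos: [605.2, 112.7, 161.9]
eef_rot: [0.147, 1.566, 0.191]
wrist_force: [-7.6, -0.6, 12.9]
finger_gap: 14.0
```

Lane 2 stopped the tip about 27 mm below the cover at 13–16 N, so it is seized. The sideways force suggests the true centre is about 0.7 mm lower in x. On to lane 3.

>>> jog_arm:
  moves:
    - [[0,0,15,0,0,0],[0,0,20,0,0,0],[0,0,10,0,0,0],[2,-42,0,0,0,0],[2,-42,0,0,0,0]]

```text
clock: 7.45
eef_pos: [609.5, 30.8, 208.6]
eef_rot: [0.128, 1.564, 0.178]
wrist_force: [0.6, -0.5, -0.3]
finger_gap: 13.5
```

>>> jog_arm:
  moves:
    - [[0,0,0,0,0,0],[0,0,0,0,0,0]]

```text
clock: 7.65
eef_pos: [609.8, 26.6, 208.3]
eef_rot: [0.049, 1.563, 0.095]
wrist_force: [-0.1, 0.2, -1.0]
finger_gap: 13.6
```

```bash
python3 -c "
from h import *
st(yaw=2.4)"
```

```text
t 7.65 pos [609.8  26.6 208.3] F [-0.09  0.24 -0.96] gap 13.6 q6 [ 0.    1.33 -0.06] jawyaw 2.6 xaxis [ 7.7e-03  7.0e-04 -1.0e+00]
turn -0.1972649878802173
tiltfix deg [-0.04  0.44  0.  ]
```

>>> jog_arm:
  moves:
    - [[-1.3,0,-12,0,0.4,-0.2],[0,0,-14,0,0,0],[0,0,-8,0,0,0],[0,0,0,0,0,0]]

```text
clock: 8.05
eef_pos: [607.8, 29.0, 169.7]
eef_rot: [2.636, 1.569, 2.68]
wrist_force: [0.6, -0.2, -0.7]
finger_gap: 13.7
```

```bash
python3 -c "
from h import *
st(yaw=2.4)"
```

```text
t 8.05 pos [607.8  29.  169.7] F [ 0.64 -0.24 -0.72] gap 13.7 q6 [ 0.    1.26 -0.06] jawyaw 2.52 xaxis [-1.6e-03  8.0e-04 -1.0e+00]
turn -0.12305852509317106
tiltfix deg [-0.05 -0.09 -0.  ]
```

>>> jog_arm:
  moves:
    - [[0.3,-1,-2,0,0,0],[0,-0.5,-2,0,0,0]]

```text
clock: 8.25
eef_pos: [608.5, 28.2, 165.6]
eef_rot: [2.125, 1.57, 2.17]
wrist_force: [0.7, 0.3, -0.0]
finger_gap: 13.7
```

>>> jog_arm:
  moves:
    - [[0,0,-1.5,0,0,0],[0,0,-1.5,0,0,0]]

```text
clock: 8.45
eef_pos: [608.7, 28.2, 162.9]
eef_rot: [1.235, 1.57, 1.28]
wrist_force: [-0.0, 0.1, 0.1]
finger_gap: 13.9
```

>>> jog_arm:
  moves:
    - [[0,0,-1.5,0,0,0],[0,0,-1.5,0,0,0]]

```text
clock: 8.65
eef_pos: [608.8, 28.1, 162.0]
eef_rot: [0.5, 1.569, 0.545]
wrist_force: [-7.0, 0.1, 16.6]
finger_gap: 13.5
```

>>> jog_arm:
  moves:
    - [[-0.7,0,-1.2,0,0,0],[0,0,-1.2,0,0,0]]

```text
clock: 8.85
eef_pos: [608.5, 28.1, 162.0]
eef_rot: [0.195, 1.567, 0.24]
wrist_force: [-5.3, 0.7, 8.9]
finger_gap: 14.1
```

Lane 3 stopped at the same depth with up to 16.6 N, so it is seized too. That leaves lanes 1, 4 and 5. Next is lane 4.

>>> jog_arm:
  moves:
    - [[0,0,15,0,0,0],[0,0,20,0,0,0],[0,0,10,0,0,0],[2,-42,0,0,0,0],[2,-42,0,0,0,0]]

```text
clock: 9.35
eef_pos: [612.1, -53.6, 208.7]
eef_rot: [0.31, 1.566, 0.361]
wrist_force: [-0.2, -0.1, -0.7]
finger_gap: 13.6
```

>>> jog_arm:
  moves:
    - [[0,0,0,0,0,0],[0,0,0,0,0,0]]

```text
clock: 9.55
eef_pos: [611.9, -57.9, 208.2]
eef_rot: [0.256, 1.567, 0.302]
wrist_force: [-0.4, 0.1, -1.2]
finger_gap: 13.8
```

```bash
python3 -c "
from h import *
st(yaw=2.4)"
```

```text
t 9.55 pos [611.9 -57.9 208.2] F [-0.37  0.11 -1.19] gap 13.8 q6 [ 0.    1.34 -0.2 ] jawyaw 2.64 xaxis [ 0.0035  0.0011 -1.    ]
turn -0.24490383083812617
tiltfix deg [-0.06  0.2   0.  ]
```

>>> jog_arm:
  moves:
    - [[0,0,-12,0,0.2,-0.2],[0,0,-14,0,0,0],[0,0,-8,0,0,0],[0,0,0,0,0,0]]

```text
clock: 9.95
eef_pos: [611.1, -55.3, 169.5]
eef_rot: [2.573, 1.567, 2.618]
wrist_force: [-0.3, -0.1, -0.9]
finger_gap: 14.0
```

```bash
python3 -c "
from h import *
st(yaw=2.4)"
```

```text
t 9.95 pos [611.1 -55.3 169.5] F [-0.31 -0.11 -0.9 ] gap 14.0 q6 [ 0.    1.27 -0.2 ] jawyaw 2.57 xaxis [-0.0029  0.0017 -1.    ]
turn -0.16837968251903135
tiltfix deg [-0.1  -0.17 -0.  ]
```

>>> jog_arm:
  moves:
    - [[0.3,-1,-2,0,-0.2,-0.1],[0,-1,-2,0,0,0],[0,0,-2,0,0,0]]

```text
clock: 10.25
eef_pos: [611.7, -56.7, 163.3]
eef_rot: [0.822, 1.569, 0.866]
wrist_force: [-1.1, 0.7, -0.6]
finger_gap: 13.6
```

>>> jog_arm:
  moves:
    - [[0,0,-1.5,0,0,0],[0,0,-1.5,0,0,0]]

```text
clock: 10.45
eef_pos: [611.9, -56.7, 160.5]
eef_rot: [0.603, 1.568, 0.647]
wrist_force: [0.4, 0.0, -0.5]
finger_gap: 13.6
```

>>> jog_arm:
  moves:
    - [[0,0,-1.5,0,0,0],[0,0,-1.5,0,0,0]]

```text
clock: 10.65
eef_pos: [612.0, -56.8, 157.5]
eef_rot: [0.476, 1.568, 0.52]
wrist_force: [0.0, 0.1, -0.6]
finger_gap: 13.7
```

>>> jog_arm:
  moves:
    - [[0,0,-2,0,0,0],[0,0,-2,0,0,0]]

```text
clock: 10.85
eef_pos: [612.0, -56.8, 153.3]
eef_rot: [0.441, 1.568, 0.484]
wrist_force: [0.7, 1.0, -0.7]
finger_gap: 13.7
```

>>> jog_arm:
  moves:
    - [[0,0,-2,0,0,0],[0,0,-2,0,0,0]]

```text
clock: 11.05
eef_pos: [612.0, -56.8, 148.9]
eef_rot: [0.441, 1.568, 0.485]
wrist_force: [-0.1, -0.4, -2.0]
finger_gap: 13.7
```

>>> jog_arm:
  moves:
    - [[0,0,-2,0,0,0],[0,0,-2,0,0,0]]

```text
clock: 11.25
eef_pos: [612.0, -56.8, 144.5]
eef_rot: [0.462, 1.568, 0.506]
wrist_force: [0.5, -0.8, -0.4]
finger_gap: 13.9
```

>>> jog_arm:
  moves:
    - [[0,0,-2,0,0,0],[0,0,-2,0,0,0]]

```text
clock: 11.45
eef_pos: [612.0, -56.8, 140.1]
eef_rot: [0.474, 1.568, 0.518]
wrist_force: [0.2, 0.4, -0.6]
finger_gap: 13.6
```

Lane 4 reads −0.4 to −2 N while sliding, which is about the feeler's weight with no drag, so it is worn. Next is lane 5.

>>> jog_arm:
  moves:
    - [[0,0,20,0,0,0],[0,0,25,0,0,0],[0,0,22,0,0,0],[2,-42,0,0,0,0],[2,-42,0,0,0,0]]

```text
clock: 11.95
eef_pos: [615.6, -138.4, 208.7]
eef_rot: [1.109, 1.569, 1.16]
wrist_force: [0.5, -0.2, -1.1]
finger_gap: 13.7
```

>>> jog_arm:
  moves:
    - [[0,0,0,0,0,0],[0,0,0,0,0,0]]

```text
clock: 12.15
eef_pos: [615.4, -142.8, 208.6]
eef_rot: [0.772, 1.569, 0.818]
wrist_force: [-0.4, 0.1, -0.9]
finger_gap: 13.3
```

```bash
python3 -c "
from h import *
st(yaw=2.4)"
```

```text
t 12.15 pos [ 615.4 -142.8  208.6] F [-0.38  0.13 -0.92] gap 13.3 q6 [ 0.    1.36 -0.33] jawyaw 2.63 xaxis [ 0.0013  0.0014 -1.    ]
turn -0.22522113487600848
tiltfix deg [-0.08  0.07  0.  ]
```

>>> jog_arm:
  moves:
    - [[0,0,-12,0,0,-0.2],[0,0,-14,0,0,0],[0,0,-8,0,0,0],[0,0,0,0,0,0]]

```text
clock: 12.55
eef_pos: [614.9, -140.0, 170.1]
eef_rot: [1.921, 1.568, 1.966]
wrist_force: [0.4, -0.8, -1.0]
finger_gap: 13.7
```

```bash
python3 -c "
from h import *
st(yaw=2.4)"
```

```text
t 12.55 pos [ 614.9 -140.   170.1] F [ 0.43 -0.8  -0.98] gap 13.7 q6 [ 0.    1.28 -0.33] jawyaw 2.55 xaxis [-9.0e-04  2.2e-03 -1.0e+00]
turn -0.14801066208927693
tiltfix deg [-0.13 -0.05 -0.  ]
```

>>> jog_arm:
  moves:
    - [[0.3,-1,-2,0,0,-0.1],[0,-1,-2,0,0,0],[0,0,-2,0,0,0]]

```text
clock: 12.85
eef_pos: [615.5, -141.4, 163.9]
eef_rot: [1.766, 1.569, 1.81]
wrist_force: [0.1, -0.2, -0.8]
finger_gap: 13.8
```

>>> jog_arm:
  moves:
    - [[0,0,-1.5,0,0,0],[0,0,-1.5,0,0,0]]

```text
clock: 13.05
eef_pos: [615.7, -141.5, 161.1]
eef_rot: [1.43, 1.569, 1.474]
wrist_force: [-0.2, -0.2, -1.5]
finger_gap: 14.3
```

>>> jog_arm:
  moves:
    - [[0,0,-1.5,0,0,0],[0,0,-1.5,0,0,0]]

```text
clock: 13.25
eef_pos: [615.8, -141.6, 158.1]
eef_rot: [1.167, 1.569, 1.21]
wrist_force: [-0.2, -0.2, -0.5]
finger_gap: 13.6
```

>>> jog_arm:
  moves:
    - [[0,0,-2,0,0,0],[0,0,-2,0,0,0]]

```text
clock: 13.45
eef_pos: [615.8, -141.6, 153.9]
eef_rot: [1.048, 1.569, 1.092]
wrist_force: [-0.9, 0.1, -0.5]
finger_gap: 13.6
```

>>> jog_arm:
  moves:
    - [[0,0,-2,0,0,0],[0,0,-2,0,0,0]]

```text
clock: 13.65
eef_pos: [615.8, -141.6, 149.6]
eef_rot: [1.072, 1.569, 1.116]
wrist_force: [0.6, -0.2, -0.4]
finger_gap: 14.0
```

Lane 5 shows no drag either, so it is worn. Lane 1 should be the good one, and I will check it by drag.

>>> jog_arm:
  moves:
    - [[0,0,20,0,0,0],[0,0,25,0,0,0],[0,0,14,0,0,0],[-1.5,42,0,0,0,0],[-1.5,42,0,0,0,0]]

```text
clock: 14.15
eef_pos: [611.9, -59.7, 208.6]
eef_rot: [2.139, 1.568, 2.177]
wrist_force: [0.2, 0.6, -0.8]
finger_gap: 13.8
```

>>> jog_arm:
  moves:
    - [[-1.5,42,0,0,0,0],[-1.5,42,0,0,0,0],[-1.5,42,0,0,0,0],[-1.5,42,0,0,0,0],[0,0,0,0,0,0]]

```text
clock: 14.65
eef_pos: [604.1, 118.5, 208.2]
eef_rot: [1.887, 1.568, 1.927]
wrist_force: [-0.1, -1.4, -1.8]
finger_gap: 14.0
```

```bash
python3 -c "
from h import *
st(yaw=2.4)"
```

```text
t 14.65 pos [604.1 118.5 208.2] F [-0.06 -1.42 -1.84] gap 14.0 q6 [0.   1.34 0.09] jawyaw 2.28 xaxis [-0.001   0.0027 -1.    ]
turn 0.12273810723353051
tiltfix deg [-0.15 -0.06 -0.  ]
```

>>> jog_arm:
  moves:
    - [[-1.3,39,0,0,0,0],[-1.3,36,0,0,0,0.1],[0,0,0,0,0,0],[0,0,-12,0,0,0],[0,0,0,0,0,0]]

```text
clock: 15.15
eef_pos: [601.2, 194.8, 193.8]
eef_rot: [2.445, 1.568, 2.487]
wrist_force: [-0.4, 0.4, -1.6]
finger_gap: 14.0
```

```bash
python3 -c "
from h import *
st(yaw=2.4)"
```

```text
t 15.15 pos [601.2 194.8 193.8] F [-0.4   0.4  -1.62] gap 14.0 q6 [0.   1.33 0.21] jawyaw 2.39 xaxis [-0.0021  0.0016 -1.    ]
turn 0.007755920155133822
tiltfix deg [-0.09 -0.12 -0.  ]
```

>>> jog_arm:
  moves:
    - [[0.3,1,-12,0,0,0],[0,0,-10,0,0,0],[0,0,0,0,0,0]]

```text
clock: 15.45
eef_pos: [601.7, 193.1, 169.1]
eef_rot: [2.788, 1.567, 2.827]
wrist_force: [-0.3, -0.3, -0.8]
finger_gap: 13.7
```

>>> jog_arm:
  moves:
    - [[0,0,-2,0,0,0],[0,0,-2,0,0,0]]

```text
clock: 15.65
eef_pos: [602.1, 192.4, 165.0]
eef_rot: [2.706, 1.568, 2.743]
wrist_force: [0.6, 0.3, -0.1]
finger_gap: 13.8
```

>>> jog_arm:
  moves:
    - [[0,0,-1.5,0,0,0],[0,0,-1.5,0,0,0]]

```text
clock: 15.85
eef_pos: [602.3, 192.3, 162.3]
eef_rot: [2.521, 1.568, 2.558]
wrist_force: [-0.5, 0.5, 1.9]
finger_gap: 13.6
```

>>> jog_arm:
  moves:
    - [[0,0,-1.5,0,0,0],[0,0,-1.5,0,0,0]]

```text
clock: 16.05
eef_pos: [602.5, 192.5, 160.0]
eef_rot: [2.092, 1.569, 2.13]
wrist_force: [-0.9, -0.1, 3.3]
finger_gap: 13.9
```

>>> jog_arm:
  moves:
    - [[0,0,-1.5,0,0,0],[0,0,-1.5,0,0,0]]

```text
clock: 16.25
eef_pos: [602.6, 192.6, 157.4]
eef_rot: [1.527, 1.569, 1.565]
wrist_force: [0.1, -0.2, 2.7]
finger_gap: 14.0
```

Lane 1 gives a steady drag of about 3–4 N, so it is the good pair. Pushing home.

>>> jog_arm:
  moves:
    - [[-0.5,0,-3,0,0,0],[0,0,-3,0,0,0],[-0.2,0,-3,0,0,0],[0,0,-3,0,0,0],[0,0,-3,0,0,0]]

```text
clock: 16.75
eef_pos: [602.3, 192.8, 141.5]
eef_rot: [0.952, 1.568, 0.99]
wrist_force: [0.0, -0.7, 2.8]
finger_gap: 14.0
```

>>> jog_arm:
  moves:
    - [[-0.2,0,-3,0,0,0],[0,0,-3,0,0,0],[-0.2,0,-3,0,0,0]]

```text
clock: 17.05
eef_pos: [601.8, 192.7, 131.4]
eef_rot: [1.032, 1.568, 1.07]
wrist_force: [0.1, -0.9, 3.0]
finger_gap: 13.5
```

>>> jog_arm:
  moves:
    - [[0,0,-2,0,0,0],[0,0,-2,0,0,0]]

```text
clock: 17.25
eef_pos: [601.8, 192.7, 127.1]
eef_rot: [1.036, 1.568, 1.074]
wrist_force: [-10.7, -2.6, 29.9]
finger_gap: 13.7
```

>>> jog_arm:
  moves:
    - [[0,0,0.5,0,0,0],[0,0,0,0,0,0]]

```text
clock: 17.45
eef_pos: [601.5, 192.7, 127.2]
eef_rot: [1.366, 1.569, 1.404]
wrist_force: [-0.8, 0.5, 4.2]
finger_gap: 13.8
```

```bash
python3 -c "
from h import *
st(yaw=2.4)"
```

```text
t 17.45 pos [601.5 192.7 127.2] F [-0.84  0.47  4.21] gap 13.8 q6 [0.   1.2  0.21] jawyaw 2.17 xaxis [ 3.0e-04  2.1e-03 -1.0e+00]
turn 0.22611981116332913
tiltfix deg [-0.12  0.02  0.  ]
```

Seated. Opening, then up and away.

>>> jog_arm:
  moves:
    - [[0,0,0,0,0,0],[0,0,0,0,0,0],[0,0,0,0,0,0],[0,0,0,0,0,0],[0,0,0,0,0,0]]
  gripper: 0.2

```text
clock: 17.95
eef_pos: [601.2, 192.5, 126.2]
eef_rot: [2.126, 1.569, 2.164]
wrist_force: [-0.4, -0.0, 0.0]
finger_gap: 50.5
```

>>> jog_arm:
  moves:
    - [[0,0,20,0,0,0],[0,0,30,0,0,0],[0,0,30,0,0,0],[0,-40,20,0,0,0],[-10,-40,20,0,0,0]]

```text
clock: 18.45
eef_pos: [589.2, 113.9, 246.0]
eef_rot: [3.089, 1.563, 3.132]
wrist_force: [0.3, -0.4, 0.2]
finger_gap: 56.6
```

>>> jog_arm:
  moves:
    - [[-20,-40,0,0,0,0],[0,0,0,0,0,0],[0,0,0,0,0,0]]

```text
clock: 18.75
eef_pos: [568.7, 68.9, 250.0]
eef_rot: [3.093, 1.569, 3.133]
wrist_force: [-0.7, 0.4, -0.5]
finger_gap: 56.5
```

```bash
python3 -c "
from h import *
st()
im,d,p=snap('wrist','w9'); R=cv2.Rodrigues(p['rvec'])[0]
D=(np.dstack([*np.meshgrid((np.arange(640)-p['cx'])/p['fx'],(np.arange(400)-p['cy'])/p['fy']),np.ones((400,640))])*d[...,None]-p['tvec'].ravel())@R
i2,_,_=snap('side','s9')
c=cv2.resize(i2[100:300,230:450],None,fx=1.6,fy=1.6)
o=np.zeros((400,800,3),np.uint8);o[:,:448]=im[:,96:544];o[:320,448:]=c
cv2.imwrite('pics/fin.png',o)
m=(abs(D[...,0]-602)<45)&(abs(D[...,1]-195)<40)&(d>0)
for lo,hi in [(93,98),(98.5,103),(140,155)]:
  k=D[m&(D[...,2]>lo)&(D[...,2]<hi)]; print(lo,len(k),np.median(k[:,2]) if len(k) else 0, cv2.minAreaRect(k[:,:2].astype(np.float32)) if len(k) else 0)
"
```

```text
t 18.75 pos [568.7  68.9 250. ] F [-0.66  0.42 -0.48] gap 56.5 q6 [0.   1.39 0.02] jawyaw 2.25 xaxis [-0.002  0.    -1.   ]
tiltfix deg [-0.   -0.11 -0.  ]
93 3999 96.0171488654242 ((601.9988403320312, 194.9966278076172), (89.99468994140625, 79.97872161865234), 0.005023475270718336)
98.5 1552 101.00207885621123 ((610.9578247070312, 188.32586669921875), (65.75997924804688, 65.04266357421875), 0.4576982855796814)
140 973 146.5373718028243 ((601.3084716796875, 191.76112365722656), (14.302462577819824, 48.78407287597656), 2.2047619819641113)
```

View pics/fin.png

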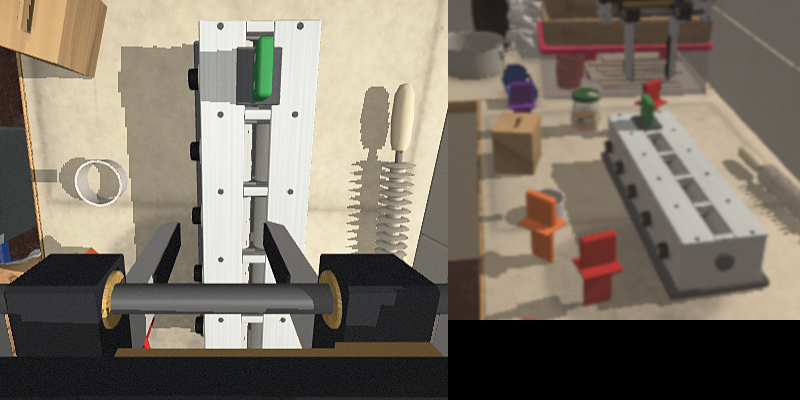

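The feeler stands in lane 1. The collar top measures 101.0 mm, so its underside is at 96.0, level with the cover. The handle is at (601.3, 191.8), within 1 mm across and about 5 mm along from the lane centre. The ring cutter and jar look untouched.

```bash
python3 -c "
from h import *
print(manip.sign_off())"
```

```text
the job is handed in; nothing more can be done
None
```

The feeler is in lane 1, the leftmost and only good pair, pushed fully home and let go. I handed the job in at about 19 s of the 72 s allowed; the sign-off gives no verdict.

| Lane | What the blade met | Result |
|---|---|---|
| 1 | steady drag, about 3–4 N | good |
| 2 | stopped about 27 mm below the cover; highest push 16 N | seized |
| 3 | stopped about 27 mm below the cover; highest push 17 N | seized |
| 4 | no drag | worn |
| 5 | no drag | worn |

- **Final position:** by depth image, the collar's underside is at 96.0 mm, level with the cover. The feeler is about 1 mm off the lane centre across the rollers and about 5 mm along them, standing upright with the gripper well clear.
- **Force when seating:** as the collar met the cover, the wrist force briefly reached about 30 N, with a −10.7 N sideways part. I eased it off to about 4 N before letting go.
- **Not checked:** wrist force readings had 1–1.5 N of noise, and I could not measure the roller force on each side of the blade directly. The ring cutter and jar look untouched in the last pictures, but the timer was not in view; no move went near it.

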